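# Set the dust-extraction damper and bring up its stop

### The arm

A 7-joint arm with a two-finger parallel gripper is mounted at the origin on a cart in front of the work surface, level with it; the furniture and walls round the work are solid. World frame = base frame: x ahead of the robot, y to its left, z up, the work surface at z = 0. Lengths are in m, angles in rad, forces in N, time in s.
With the tool pointing down it reaches from about 0.4 to 0.9 m from the base axis. Payload 5.6 kg.
Tool frame: the origin (TCP) lies midway between the tips of the shut fingers; the grasp point (between the pads) lies 19 mm behind it; y points along the fingers, z is the direction in which the jaws open and shut, and the axes are right-handed (so a half turn about y gives the same grasp; the last joint's range is limited). The gripper opens to 92 mm and grips with 3 to 60 N. Pads are 20 mm wide; open, the fingers measure 128 mm over their backs; the gripper's body (75 mm by 189 mm) begins 69 mm behind the grasp point.
Start: joints at [1.285, 0.468, -0.012, 1.603, 0.006, 1.071, -0.056], TCP at [0.156, -0.631, 0.215] pointing down, gripper open.
Joint ranges: [-2.53, 2.53], [-0.31, 2.02], [-1.57, 1.55], [0.28, 2.44], [-1.29, 4.43], [0.15, 1.84], [-2.92, 2.92]. Speed limits (rad/s): [2.57, 2.57, 3.14, 3.14, 3.14, 3.14, 3.14].

### API

Orientations are given as a 3x3 rotation matrix whose columns are the frame's x, y, z axes.
In Python, from station import env, effector, solver, viewer, workorder, search_frame, tip_of gives the robot as it stands. Calls block until the motion is done:
- env.reach(position, orientation): joint-space move of the TCP to a pose.
- env.movel(position, frame=None, rate=0.15): straight line of the TCP; frame=None keeps the orientation; rate is the mean speed in m/s.
- env.goto_joints(angles): joint-space move.
- effector.release() and effector.grasp(squeeze=None): open the fingers fully, or close them until they stop; squeeze is the grip in N (None keeps the last).
- env.pause(seconds).
- solver.inverse_kinematics(position, orientation): joint angles nearest the present ones, or None.
- env.sense(): the state.
- viewer.read_camera(name): name is "scene" or "top" or "wrist"; returns (picture, depth): 384x512x3 uint8, red, green, blue; 384x512 float32, m along the optical axis (not along the pixel's ray), 0 where there is no reading.
- viewer.camera_info(name): a dict with "intrinsics" (3x3 intrinsics, pixels), "eye" and "rotation" of the camera in the world; the wrist camera has in their place "T_tool_cam" (4x4, takes a point from camera to tool coordinates, whose origin is the TCP and whose axes are the tool frame's). Camera axes: x right, y up, looking along -z (the intrinsics and any distortion apply to the point x, -y, -z); pixel columns grow to the right and rows downward; lengths in m; the calibration is good to about 2 mm. A picture is of the moment at which its call begins: read the wrist's pose just before it. camera_info takes no time and is no camera call.
A pose or a line that the arm cannot do raises env.PlanningError and nothing moves.
- workorder.finish_job(): hands the job in, once; it reports no verdict.
Trained networks look in the newest picture that a camera, given by its name, has taken for a name from the list of things; names that differ only in an ending like _2 or _b are one class to them, and where a whole thing is asked for, a point or a joint stands for the part that bears it (a point fixed in the world has none). Each returns a list of dicts, best first, with "score" (0 to 1); they miss things now and then, are a little off and sometimes report something else, mostly with a low value. They report only what shows in the picture. A call takes as long as a camera call.
- search_frame(camera, name): "at" ([x, y, z] in m, in world coordinates, good to about 4 mm: the middle of the surface that is visible of it).
- tip_of(camera, name): "at" ([x, y, z] in m, in world coordinates, good to about 4 mm: a listed point, or the origin of a listed thing).
The state is a dict: "t": time; "joint_positions": joint angles; "joint_velocities": joint speeds; "tau": joint torques, N m; "ee_pos": TCP position; "tcp_rot": TCP orientation; "wrist_force": force on the tool from outside, world axes, zero at the start; "moment": the same for the moment, N m; "gripper_width": finger opening in m.
Only numpy, scipy, OpenCV 4.12 (cv2) and the standard library are available. Lean on these libraries where they do the work, as an engineer would, in place of code of your own. Each camera call takes 0.05 s, during which the arm holds its last target.

### The job

Set the round dust-extraction damper on the bench: push its black-knobbed lever round until the yellow pointer line stands at the red mark on the white scale. Then push the blue post of the travel stop round from its other side, up against the black knob (touching, or no more than a few millimetres short), leaving the pointer on the mark. Only push with the fingers: never take the knob or the post between them, and leave the loose things on the bench alone.

Things in the scene. Friction and masses are not known exactly. Their poses are not given: they have to be found in the camera images.
- damper: fixed round damper, grey flange 216 mm across, 10 mm high; white scale ring (54 to 74 mm from the axis) and dark setting ring (76 to 96 mm) end 48 mm above the bench; only the lever knob and stop post stand higher. Origin on the vertical axis, at bench level, about which lever and stop turn; its -x axis is the front, the middle of their arc
- damper_lever (a joint): angle of setting ring and lever, rad, 0 to 1.6. At 0 (shut) the lever is 1.2 rad to the robot's left of the damper's front; grows counter-clockwise seen from above (along the near side, from the robot's left to right). Starts at 0 to 0.35, always short of the mark. Stays where it is left; about 3 N at the knob moves it
- lever_knob (a point): centre of the top of the black knob of the lever: an upright round knob 16 mm in diameter, 130 mm from the damper's axis, its top 100 mm above the bench; it stands on a flat steel arm whose top is 44 mm above the bench, so the knob can be pushed anywhere between 50 and 100 mm height
- pointer (a point): inner end of the yellow pointer line on the dark setting ring, 75 mm from the axis, 49 mm above the bench; it lies in the same direction from the axis as the lever knob and turns with the lever
- setting_mark: red bar 20 x 6 x 3 mm lying radially on the white scale, top 51 mm above the bench, fixed; body origin on the damper's axis at bench level. The yaw of this body minus the yaw of the damper is the value of joint damper_lever at which the pointer stands exactly at the mark (0.75 to 1.25 rad)
- mark (a point): outer end of the red mark, 75 mm from the axis, 49 mm above the bench: the pointer point must come to this point
- damper_stop (a joint): angle of the travel stop, rad, 0 to 1.9. At 0 it is 1.2 rad to the robot's right of the front; grows clockwise from above, towards the lever. Starts at 0 to 0.45, stays where left; about 1.5 N at the post moves it. Post and knob touch, centres 16 mm apart, when damper_lever + damper_stop = 2.277; pushed on with over 5 N it drives the lever back
- stop_post (a point): centre of the top of the blue post of the travel stop: upright, round, 16 mm in diameter, 130 mm from the damper's axis, top 100 mm above the bench; it stands on a flat aluminium arm whose top is 24 mm above the bench
- piston: loose bystander: aluminium piston, 54 mm across, 52 mm high, to the right of the damper; origin under its centre
- v_block: loose bystander: steel vee block, 60 x 50 x 40 mm high, to the left of the damper
- drill_chuck: loose bystander: grey steel drill chuck standing upright, 46 mm across, 68 mm high, at the far right
- ratchet: loose bystander: ratchet wrench, 239 mm long, 29 mm high, lying at the left
- tape_measure: loose bystander: yellow tape measure, 82 x 39 x 62 mm high, at the left
- bolt_m12: loose bystander: bolt lying on the bench near its front edge, to the left of the damper front, 58 mm long, 18 mm high

How it is judged:
By the outcome, as a careful person would: the job done as asked, in the order asked, and still so for the second after the job is handed in, with the robot touching nothing.
It also fails if it takes over 54 s, if anything falls off the work surface, if the arm or the gripper's body presses on something with over 40 N, if the wrist force passes 120 N, or if a joint passes its speed limit or range.

## Working session

There is one attempt and no reset: what is moved stays moved. The work goes in short steps, each a Python script; the robot and the scene stay as the last script left them, time stands still between calls to the robot, and variables do not carry over. Pictures are saved under pics/ and viewed, and the job is handed in when it is done.

```bash
ls; mkdir -p pics; cat > look.py <<'E'
from station import env, effector, solver, viewer, workorder, search_frame, tip_of
import numpy as np, cv2
def snap(cam,fn):
    p,d=viewer.read_camera(cam); cv2.imwrite('pics/'+fn,p[:,:,::-1]); np.save('pics/'+fn+'.npy',d); return p,d
def unproj(cam,u,v,d):
    i=viewer.camera_info(cam);K=np.array(i["intrinsics"]);
    pc=np.array([(u-K[0,2])/K[0,0]*d,-(v-K[1,2])/K[1,1]*d,-d])
    return np.array(i["eye"])+np.array(i["rotation"])@pc
E
python3 - <<'E'
from look import *
s=env.sense();print(s['t'],s['ee_pos'],s['tcp_rot'],s['gripper_width'])
for c in ("top","scene"):
    snap(c,c+'0.png')
    print(c,viewer.camera_info(c))
    for n in ("damper","lever_knob","pointer","mark","stop_post","setting_mark"):
        print(n,[(np.round(r['at'],4),round(r['score'],2)) for r in tip_of(c,n)[:2]])
print(env.sense()['t'])
E
```

```text
pics
0.0 [ 0.15603761 -0.6303758   0.21366679] [[-9.70689641e-01 -5.70965472e-04  2.40335796e-01]
 [-2.40336431e-01  1.70233962e-03 -9.70688159e-01]
 [ 1.45096275e-04 -9.99998388e-01 -1.78966724e-03]] 0.09172500227155597
top {'intrinsics': array([[430.1133089 ,   0.        , 248.06370333],
       [  0.        , 430.1133089 , 188.52683151],
       [  0.        ,   0.        ,   1.        ]]), 'eye': array([ 0.46035376, -0.05338835,  1.38246781]), 'rotation': array([[ 0.01644124,  0.99648651, -0.08212382],
       [-0.99986128,  0.01660446,  0.00130487],
       [ 0.00266391,  0.08209097,  0.99662128]])}
damper [(array([ 0.615 , -0.1765,  0.0024]), 0.88)]
lever_knob [(array([ 0.5655, -0.0573,  0.0967]), 0.64)]
pointer [(array([ 0.5853, -0.1069,  0.0488]), 0.63)]
mark [(array([ 0.5464, -0.2874,  0.0977]), 0.27)]
stop_post [(array([ 0.5491, -0.2868,  0.1022]), 0.57)]
setting_mark [(array([ 0.6228,  0.4103, -0.0084]), 0.16)]
scene {'intrinsics': array([[434.75296177,   0.        , 254.05451802],
       [  0.        , 434.75296177, 194.46770161],
       [  0.        ,   0.        ,   1.        ]]), 'eye': array([1.30302628, 1.31084212, 0.77706221]), 'rotation': array([[-0.87963254, -0.17444151,  0.44251188],
       [ 0.4750991 , -0.3671399 ,  0.79968065],
       [ 0.02296627,  0.91366211,  0.40582521]])}
damper [(array([ 6.177e-01, -1.747e-01, -4.000e-04]), 0.71), (array([ 0.3837,  0.0284, -0.0026]), 0.52)]
lever_knob [(array([ 0.5669, -0.0599,  0.099 ]), 0.57)]
pointer [(array([ 0.5889, -0.1064,  0.0523]), 0.74), (array([ 0.5654, -0.0584,  0.0979]), 0.37)]
mark []
stop_post [(array([ 0.5534, -0.2903,  0.099 ]), 0.73)]
setting_mark []
0.7
```

```bash
python3 - <<'E'
import cv2
a=cv2.imread('pics/top0.png');cv2.imwrite('pics/top0c.png',cv2.resize(a[70:220,180:380],None,fx=4,fy=4,interpolation=cv2.INTER_CUBIC))
E
```

```text
(no output)
```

View pics/top0.png

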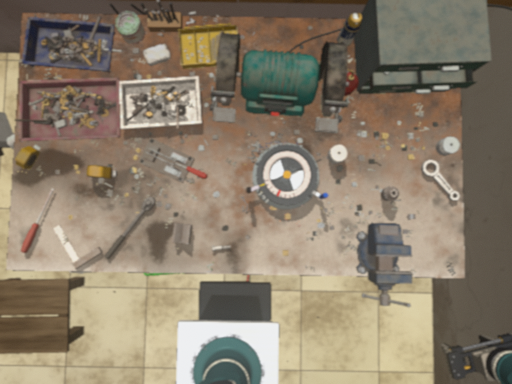

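View pics/top0c.png

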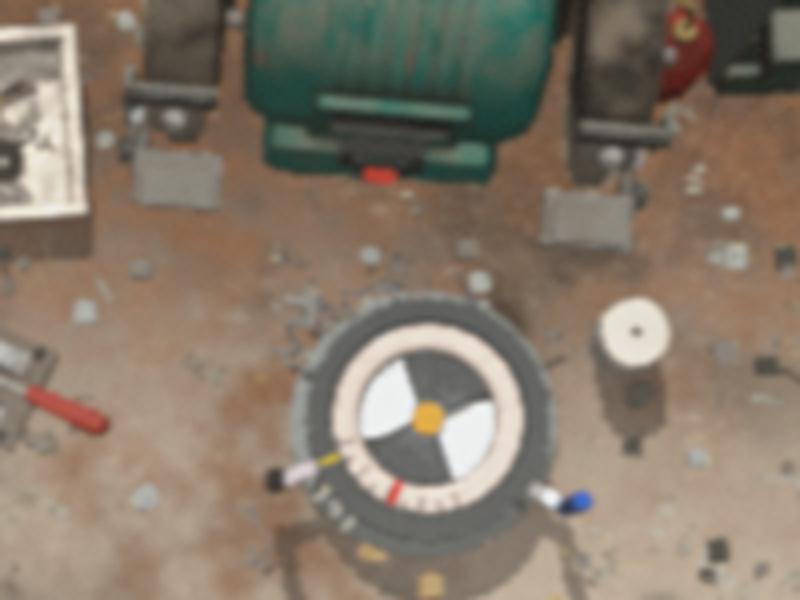

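View pics/scene0.png

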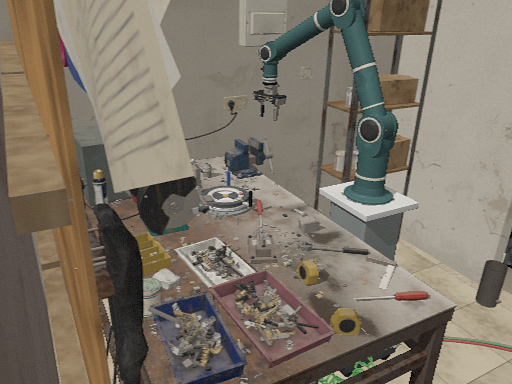

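The top view shows the damper hub at about (287,174), the black knob at (249,190), the blue post at (324,195) and the red mark at (279,193). The network points fit these, and both radii come out near 130 mm. Next I'll take a close wrist view from above.

```bash
cat >> look.py <<'E'
def Rdown(th,flip=1):
    # tool y down, tool z (jaw axis) horizontal at world angle th
    z=np.array([np.cos(th),np.sin(th),0])*flip; y=np.array([0,0,-1.]); x=np.cross(y,z)
    return np.stack([x,y,z],1)
E
python3 - <<'E'
from look import *
i=viewer.camera_info("wrist");print(i)
C=np.array([0.616,-0.1755]); 
T=np.array(i['T_tool_cam'])
for th in np.arange(-np.pi,np.pi,np.pi/6):
    R=Rdown(th)
    # aim camera optical axis at C at z .05
    p=np.array([C[0],C[1],0.30])
    cam=R@T[:3,3]; look=R@(-T[:3,2])
    off=(cam+look*((p[2]+cam[2]-.05)/-look[2]))[:2]
    q=np.r_[C-off,0.30]
    j=solver.inverse_kinematics(q,R); print(round(th,2),q.round(3),None if j is None else np.round(j,2))
# red mark from top
p,d=viewer.read_camera("top")
a=p.astype(int);m=((a[...,0]-np.maximum(a[...,1],a[...,2]))>60);m[:185]=0;m[200:]=0;m[:,:265]=0;m[:,300:]=0
v,u=np.nonzero(m);print(len(u),u.mean(),v.mean(),unproj("top",u.mean(),v.mean(),np.median(d[m])))
E
```

```text
{'intrinsics': array([[277.69066374,   0.        , 259.91506713],
       [  0.        , 277.69066374, 190.12600401],
       [  0.        ,   0.        ,   1.        ]]), 'T_tool_cam': array([[ 7.53366622e-04, -9.57320708e-01, -2.89026805e-01,
        -8.15856250e-02],
       [-1.02214329e-03,  2.89025999e-01, -9.57320702e-01,
        -1.70192614e-01],
       [ 9.99999194e-01,  1.01664027e-03, -7.60776397e-04,
        -1.25361954e-03],
       [ 0.00000000e+00,  0.00000000e+00,  0.00000000e+00,
         1.00000000e+00]])}
-3.14 [ 0.615 -0.221  0.3  ] [ 0.28  0.41  0.02  1.5  -0.01  1.24 -2.84]
-2.62 [ 0.638 -0.215  0.3  ] [ 0.33  0.45 -0.07  1.44  0.03  1.26 -2.37]
-2.09 [ 0.655 -0.199  0.3  ] [ 0.36  0.47 -0.16  1.4   0.08  1.27 -1.91]
-1.57 [ 0.661 -0.176  0.3  ] [ 0.42  0.49 -0.3   1.4   0.15  1.28 -1.47]
-1.05 [ 0.656 -0.154  0.3  ] [ 0.45  0.48 -0.39  1.42  0.19  1.28 -1.01]
-0.52 [ 0.639 -0.137  0.3  ] [ 0.54  0.47 -0.54  1.47  0.25  1.27 -0.55]
-0.0 [ 0.617 -0.13   0.3  ] [ 0.62  0.45 -0.64  1.52  0.28  1.26 -0.06]
0.52 [ 0.594 -0.136  0.3  ] [ 0.7   0.43 -0.72  1.57  0.29  1.25  0.46]
1.05 [ 0.577 -0.152  0.3  ] [ 0.72  0.4  -0.69  1.61  0.26  1.24  1.03]
1.57 [ 0.571 -0.175  0.3  ] [ 0.82  0.42 -0.78  1.6   0.31  1.25  1.56]
2.09 [ 0.576 -0.197  0.3  ] [ 1.11  0.7  -1.32  1.56  0.68  1.42  1.83]
2.62 [ 0.593 -0.214  0.3  ] [ 1.09  0.75 -1.32  1.5   0.72  1.45  2.37]
14 278.35714285714283 192.42857142857142 [ 0.55961471 -0.14948703  0.04925284]
```

```bash
python3 - <<'E'
from look import *
C=np.array([0.616,-0.1755])
effector.grasp(5)
T=np.array(viewer.camera_info("wrist")['T_tool_cam'])
R=Rdown(1.05);h=0.24
cam=R@T[:3,3]; look=R@(-T[:3,2])
aim=C+[-0.03,0.0]
off=(cam+look*((h+cam[2]-.05)/-look[2]))[:2]
env.reach(np.r_[aim-off,h],R)
s=env.sense();print(s['t'],s['ee_pos'],s['gripper_width'],s['wrist_force'])
np.savez('pics/w1.npz',R=s['tcp_rot'],p=s['ee_pos'])
snap("wrist","w1.png")
for n in ("damper","lever_knob","pointer","mark","stop_post"):
    print(n,[(np.round(r['at'],4),round(r['score'],2)) for r in tip_of("wrist",n)[:2]])
E
```

```text
4.3167 [ 0.56258286 -0.16253311  0.23976768] 0.0006882938485326951 [-0.69701968  0.83632005  0.15613804]
damper [(array([ 6.146e-01, -1.749e-01, -4.000e-04]), 0.82)]
lever_knob [(array([ 0.5635, -0.0601,  0.0993]), 0.79)]
pointer [(array([ 0.5869, -0.1021,  0.0528]), 0.9)]
mark [(array([ 0.5475, -0.1468,  0.0499]), 0.5)]
stop_post [(array([ 0.5474, -0.2849,  0.1011]), 0.81)]
```

View pics/w1.png

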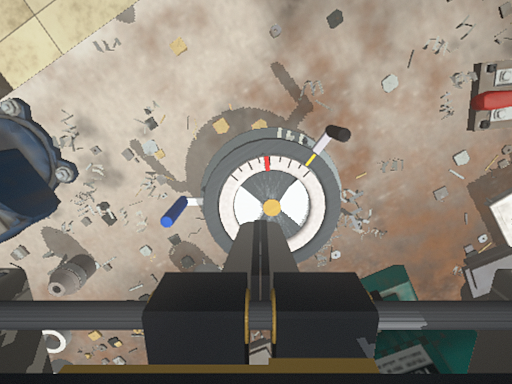

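The wrist view shows the knob at (340,133), the yellow line at (310,160), the red mark at (267,163), the post at (172,217) and the hub at (272,208). I'll project it onto the plane z=49 mm to measure angles.

```bash
cat >> look.py <<'E'
def rect(p,R,pos,C,z,half=0.16,res=0.0004):
    """warp wrist picture onto world plane z; returns img; pixel->world: x=C0+half-row*res ; y=C1+half-col*res"""
    i=viewer.camera_info("wrist");T=np.array(i['T_tool_cam']);K=np.array(i['intrinsics'])
    Rc=R@T[:3,:3];e=R@T[:3,3]+pos
    n=int(2*half/res)
    r,c=np.mgrid[:n,:n]
    W=np.stack([C[0]+half-r*res,C[1]+half-c*res,np.full(r.shape,z)],-1)
    q=(W-e)@Rc
    u=K[0,0]*q[...,0]/-q[...,2]+K[0,2]; v=K[1,1]*-q[...,1]/-q[...,2]+K[1,2]
    return cv2.remap(p,u.astype(np.float32),v.astype(np.float32),cv2.INTER_CUBIC),W
def angles(p,R,pos,C0,fn=None):
    im,W=rect(p,np.array(R),np.array(pos),C0,0.0485)
    a=im.astype(int);r,g,b=a[...,0],a[...,1],a[...,2]
    rad=np.hypot(W[...,0]-C0[0],W[...,1]-C0[1])
    # circle fit: outer edge of white scale (r=74)
    from scipy.optimize import least_squares
    gray=im.astype(float).mean(-1)
    gray=cv2.GaussianBlur(gray,(0,0),3)
    C=np.array(C0,float)
    for _ in range(4):
        pts=[]
        for al in np.linspace(-np.pi,np.pi,180,endpoint=False):
            rr=np.arange(0.066,0.084,0.0004)
            X=C[0]+rr*np.cos(al);Y=C[1]+rr*np.sin(al)
            pr=cv2.remap(gray,((C0[1]+0.16-Y)/.0004).astype(np.float32)[None],((C0[0]+0.16-X)/.0004).astype(np.float32)[None],cv2.INTER_LINEAR)[0]
            d=np.diff(pr);k=d.argmin()
            if d[k]<-4: pts.append((X[k],Y[k]))
        pts=np.array(pts)
        s=least_squares(lambda q:np.hypot(pts[:,0]-q[0],pts[:,1]-q[1])-q[2],[*C,.074],loss='soft_l1',f_scale=.001)
        C=s.x[:2]
    rad=np.hypot(W[...,0]-C[0],W[...,1]-C[1])
    out={'C':C,'rfit':s.x[2],'npts':len(pts)}
    phi=np.arctan2(W[...,1]-C[1],-(W[...,0]-C[0]))
    mr=(r-np.maximum(g,b)>70)&(rad<.08)&(rad>.05)
    my=(np.minimum(r,g)-b>70)&(rad<.1)&(rad>.07)&(abs(r-g)<90)
    for nme,m in (('red',mr),('yel',my)):
        nl,lab,st,_=cv2.connectedComponentsWithStats(m.astype(np.uint8))
        if nl<2: out[nme]=None;continue
        k=1+st[1:,4].argmax();mm=lab==k
        out[nme]=(phi[mm].mean(),rad[mm].min(),rad[mm].max(),mm.sum())
    if fn: cv2.imwrite('pics/'+fn,im[:,:,::-1])
    return out
E
python3 - <<'E'
from look import *
f=np.load('pics/w1.npz');p=cv2.imread('pics/w1.png')[:,:,::-1].copy()
print(angles(p,f['R'],f['p'],np.array([.615,-.175]),'w1r.png'))
E
```

```text
{'C': array([ 0.61567364, -0.17427524]), 'rfit': np.float64(0.07306392184844326), 'npts': 143, 'red': (np.float64(0.4078511904502957), np.float64(0.05312023498957853), np.float64(0.07350777954003225), np.int64(760)), 'yel': (np.float64(1.1564627257953506), np.float64(0.0748688980318165), np.float64(0.09351214141550085), np.int64(456))}
```

View pics/w1r.png

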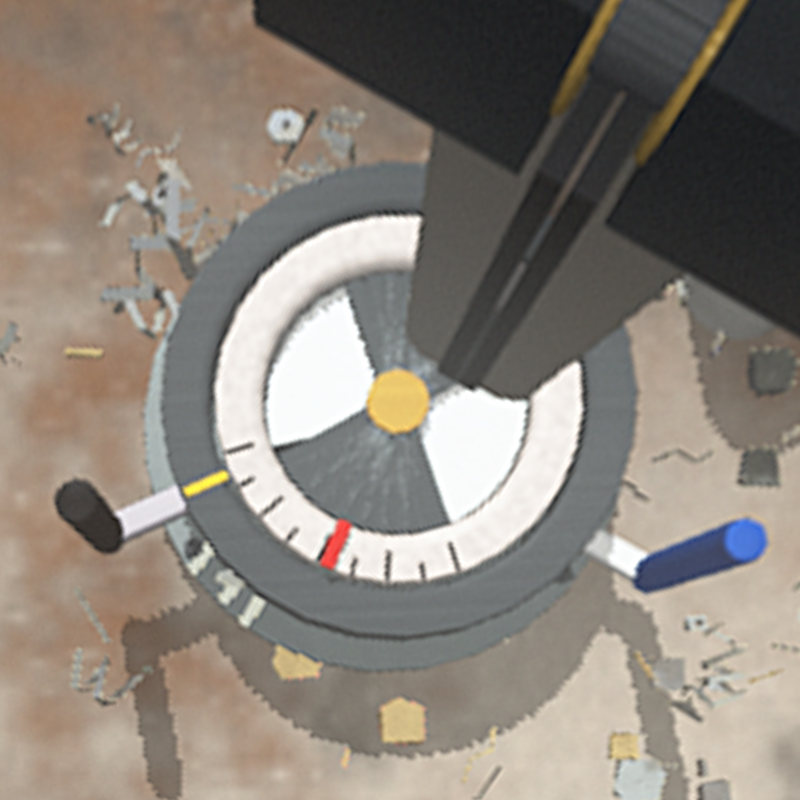

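Measured: axis at (0.6157, -0.1743), mark at 0.408 rad and lever at 1.156 rad left of -x. The rectified picture agrees: ring radius 73 mm, yellow line from 75 mm outward. Next I'll check IK along both arcs.

```bash
cat >> look.py <<'E'
C=np.array([0.6157,-0.1743])
def pose(phi,r=0.13,z=0.066,flip=1,dth=0):
    return np.array([C[0]-r*np.cos(phi),C[1]+r*np.sin(phi),z]),Rdown(np.pi/2-phi+dth,flip)
E
python3 - <<'E'
from look import *
for fl in (1,-1):
  for phi in (1.55,1.2,.8,.6,.4,.2,0,-.4,-.8,-1.1,-1.4):
    j=solver.inverse_kinematics(*pose(phi,flip=fl)); print(fl,phi,None if j is None else np.round(j,2))
E
```

```text
1 1.55 [ 0.31  0.63 -0.39  1.77  0.32  0.8  -0.22]
1 1.2 [ 0.4   0.59 -0.47  1.88  0.37  0.76  0.09]
1 0.8 [ 0.53  0.55 -0.55  1.97  0.42  0.73  0.5 ]
1 0.6 [ 0.6   0.54 -0.58  2.    0.44  0.72  0.72]
1 0.4 [ 0.67  0.54 -0.61  2.02  0.46  0.72  0.94]
1 0.2 [ 0.74  0.55 -0.64  2.02  0.49  0.73  1.17]
1 0 [ 0.81  0.57 -0.66  2.    0.51  0.74  1.41]
1 -0.4 [ 0.92  0.63 -0.72  1.93  0.57  0.8   1.85]
1 -0.8 [ 1.    0.73 -0.8   1.82  0.66  0.89  2.25]
1 -1.1 [ 1.02  0.8  -0.86  1.72  0.72  0.97  2.55]
1 -1.4 [ 1.01  0.88 -0.91  1.62  0.79  1.04  2.83]
-1 1.55 [ 0.69  0.85 -0.98  1.75  0.83  1.01  2.55]
-1 1.2 [ 0.78  0.83 -1.05  1.86  0.87  0.99  2.86]
-1 0.8 [-0.81  0.98  1.34  2.05 -1.11  1.13 -1.31]
-1 0.6 [-0.78  0.97  1.34  2.08 -1.1   1.11 -1.06]
-1 0.4 [ 0.21  0.45 -0.03  2.05  0.03  0.64 -1.81]
-1 0.2 [ 0.28  0.45 -0.07  2.05  0.05  0.64 -1.58]
-1 0 [ 0.36  0.46 -0.1   2.03  0.07  0.65 -1.36]
-1 -0.4 [ 0.48  0.5  -0.15  1.96  0.11  0.69 -0.91]
-1 -0.8 [ 0.58  0.57 -0.22  1.85  0.17  0.74 -0.5 ]
-1 -1.1 [ 0.62  0.63 -0.26  1.75  0.21  0.79 -0.21]
-1 -1.4 [ 0.64  0.69 -0.31  1.64  0.26  0.85  0.05]
```

```bash
python3 - <<'E'
from look import *
p,R=pose(1.56,z=0.2); env.reach(p,R)
env.movel(pose(1.56)[0],rate=0.2)
s=env.sense();print(s['t'],s['ee_pos'],s['wrist_force'])
for phi in np.linspace(1.56,0.72,9)[1:]:
    env.movel(*pose(phi),rate=0.08)
    s=env.sense();print(round(phi,3),round(s['t'],2),s['wrist_force'].round(1))
np.savez('pics/w2.npz',R=s['tcp_rot'],p=s['ee_pos'])
img,d=snap("wrist","w2.png")
print(angles(img,s['tcp_rot'],s['ee_pos'],C,'w2r.png'))
E
```

```text
6.5333 [ 0.61518338 -0.04443417  0.06701659] [-0.48158927 -0.59456434  0.3516576 ]
1.455 6.85 [-0.4  0.4  0.6]
1.35 7.17 [ 0.1  0.7 -0.4]
1.245 7.48 [ 1.   0.1 -0. ]
1.14 7.8 [ 1.6  0.4 -0.1]
1.035 8.12 [ 0.5 -0.4  0.1]
0.93 8.43 [ 0.4 -0.4  0.3]
0.825 8.75 [ 0.7 -0.1  0.4]
0.72 9.07 [0.5 0.3 1.1]Traceback (most recent call last):
  File "<stdin>", line 10, in <module>
  File "look.py", line 41, in angles
    s=least_squares(lambda q:np.hypot(pts[:,0]-q[0],pts[:,1]-q[1])-q[2],[*C,.074],loss='soft_l1',f_scale=.001)
    return func(*args, **kwargs)
    vector_fun = VectorFunction(
        fun_wrapped,
    ...<6 lines>...
        workers=workers
    )
    self._update_fun()
    ~~~~~~~~~~~~~~~~^^
    self.f = self.fun_wrapped(xp_copy(self.x))
             ~~~~~~~~~~~~~~~~^^^^^^^^^^^^^^^^^
    return np.atleast_1d(self.fun(x))
                         ~~~~~~~~^^^
    return self.f(x, *self.args, **self.kwargs)
           ~~~~~~^^^^^^^^^^^^^^^^^^^^^^^^^^^^^^
  File "look.py", line 41, in <lambda>
    s=least_squares(lambda q:np.hypot(pts[:,0]-q[0],pts[:,1]-q[1])-q[2],[*C,.074],loss='soft_l1',f_scale=.001)
                                      ~~~^^^^^
IndexError: too many indices for array: array is 1-dimensional, but 2 were indexed
```

View pics/w2.png

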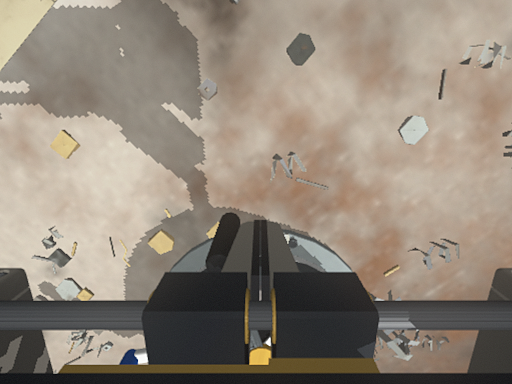

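The picture shows the knob (228,240) resting against the finger's side. I'll back off and measure from a raised pose.

```bash
cat >> look.py <<'E'
def view(fn,dx=-0.03,dy=0.0,th=1.05,h=0.24):
    T=np.array(viewer.camera_info("wrist")['T_tool_cam']);R=Rdown(th)
    cam=R@T[:3,3]; look=R@(-T[:3,2]);aim=C+[dx,dy]
    off=(cam+look*((h+cam[2]-.05)/-look[2]))[:2]
    env.reach(np.r_[aim-off,h],R);env.pause(0.15)
    s=env.sense();img,_=snap("wrist",fn)
    np.savez('pics/'+fn+'.npz',R=s['tcp_rot'],p=s['ee_pos'])
    o=angles(img,s['tcp_rot'],s['ee_pos'],C,fn.replace('.png','r.png'));print('t',s['t'],o);return o
E
python3 - <<'E'
from look import *
env.movel(*pose(0.80),rate=0.1)
p,R=pose(0.85,z=0.2);env.movel(p,rate=0.25)
view('w3.png')
for n in ("lever_knob","stop_post"):
    print(n,[(np.round(r['at'],4),round(r['score'],2)) for r in tip_of("wrist",n)[:1]])
E
```

```text
t 10.6833 {'C': array([ 0.6157191 , -0.17421896]), 'rfit': np.float64(0.07309061903250534), 'npts': 144, 'red': (np.float64(0.40777109056826494), np.float64(0.05303376246577589), np.float64(0.0733759609068365), np.int64(771)), 'yel': (np.float64(0.5373943401695297), np.float64(0.07461091083665895), np.float64(0.09326994846530871), np.int64(469))}
lever_knob [(array([ 0.5056, -0.1095,  0.0987]), 0.63)]
stop_post [(array([ 0.5498, -0.2874,  0.099 ]), 0.82)]
```

View pics/w3r.png

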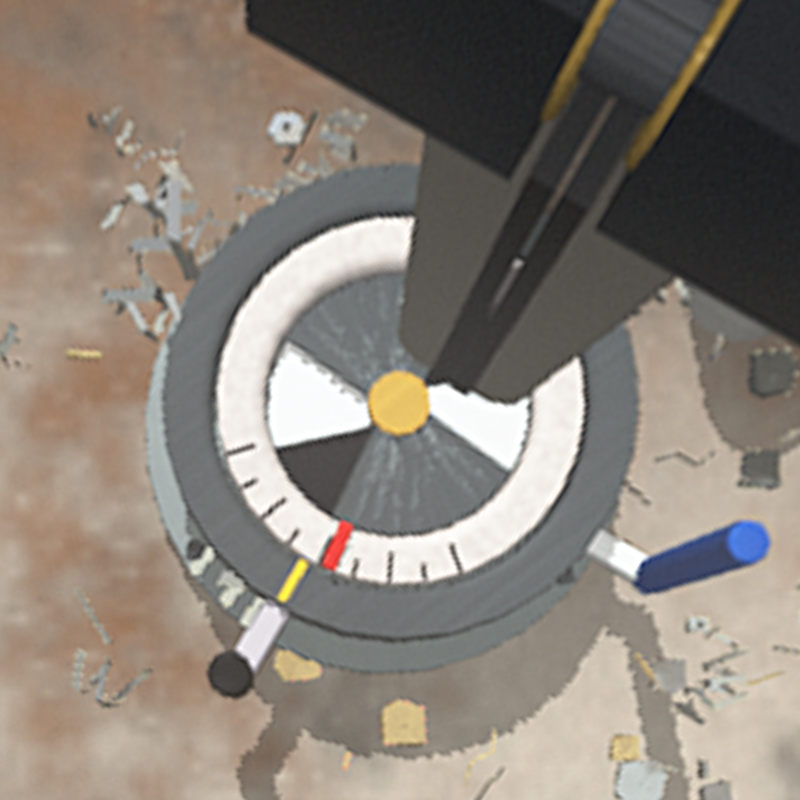

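The lever stands at 0.537 and the mark at 0.408, so the finger runs 0.183 rad behind the knob. The final push goes to 0.592.

```bash
python3 - <<'E'
from look import *
p,R=pose(0.82,z=0.2);env.reach(p,R)
env.movel(pose(0.82)[0],rate=0.2)
for phi in (0.74,0.69,0.64,0.592):
    env.movel(*pose(phi),rate=0.05)
env.pause(.1)
env.movel(*pose(0.68),rate=0.08)
env.movel(pose(0.72,z=0.2)[0],rate=0.25)
view('w4.png')
for n in ("lever_knob","stop_post"):
    print(n,[(np.round(r['at'],4),round(r['score'],2)) for r in tip_of("wrist",n)[:1]])
E
```

```text
t 15.025 {'C': array([ 0.61576172, -0.17423529]), 'rfit': np.float64(0.0731230465790641), 'npts': 144, 'red': (np.float64(0.40674339192394865), np.float64(0.05314257072288418), np.float64(0.0734206367087086), np.int64(761)), 'yel': (np.float64(0.4153040610731469), np.float64(0.07484520025424841), np.float64(0.09336466147108989), np.int64(464))}
lever_knob [(array([ 0.4981, -0.1217,  0.0987]), 0.94)]
stop_post [(array([ 0.5486, -0.285 ,  0.1008]), 0.58)]
```

View pics/w4r.png

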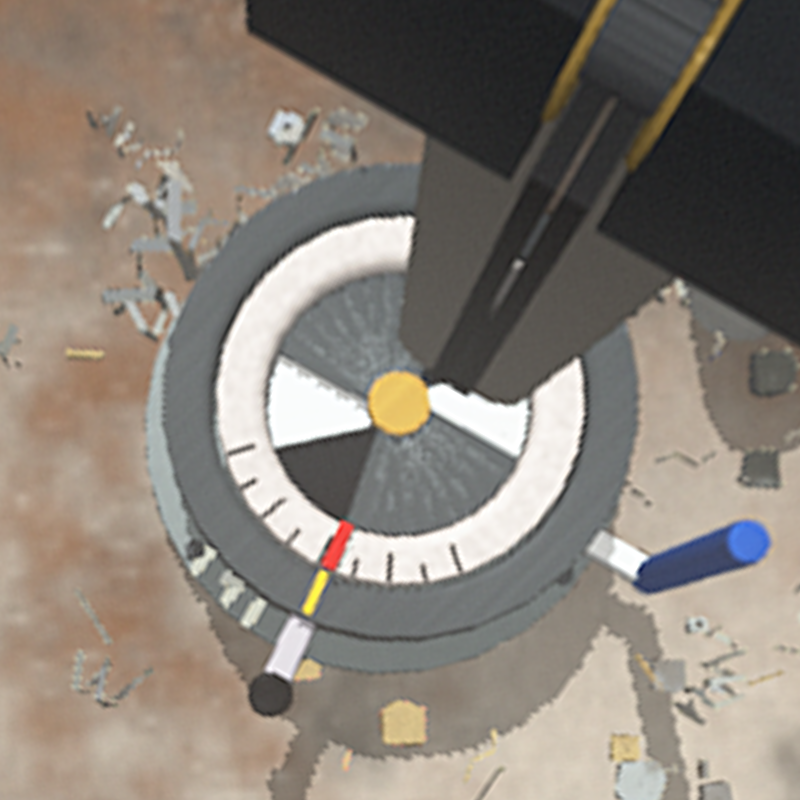

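The pointer is 0.009 rad (0.6 mm) short. I'll make a small nudge, then push the post most of the way from its right side and look again.

```bash
python3 - <<'E'
from look import *
p,R=pose(0.70,z=0.2);env.reach(p,R)
env.movel(pose(0.70)[0],rate=0.2)
env.movel(*pose(0.62),rate=0.06)
env.movel(*pose(0.584),rate=0.04)
env.pause(.1)
env.movel(*pose(0.68),rate=0.08)
env.movel(pose(0.72,z=0.2)[0],rate=0.25)
view('w5.png')
p,R=pose(-1.4,z=0.2);env.reach(p,R)
env.movel(pose(-1.4,z=.07)[0],rate=0.2)
for phi in np.linspace(-1.4,-0.02,14)[1:]:
    env.movel(*pose(phi,z=.07),rate=0.1)
s=env.sense();print(s['t'],s['wrist_force'])
env.movel(*pose(-0.12,z=.07),rate=0.1)
env.movel(pose(-0.16,z=0.2)[0],rate=0.25)
view('w6.png')
for n in ("lever_knob","stop_post"):
    print(n,[(np.round(r['at'],4),round(r['score'],2)) for r in tip_of("wrist",n)[:1]])
E
```

```text
t 18.7583 {'C': array([ 0.61572936, -0.17425397]), 'rfit': np.float64(0.07310488622364775), 'npts': 144, 'red': (np.float64(0.4070210697699902), np.float64(0.053146617627010825), np.float64(0.07339765412998119), np.int64(757)), 'yel': (np.float64(0.4089927885815518), np.float64(0.07485947742253782), np.float64(0.09334240983585126), np.int64(459))}
25.05 [-0.4370789   0.79918875 -0.0104707 ]
t 26.8167 {'C': array([ 0.61573678, -0.17419243]), 'rfit': np.float64(0.07309428197490618), 'npts': 142, 'red': (np.float64(0.40623595782563426), np.float64(0.052954844683037856), np.float64(0.07354713261564516), np.int64(764)), 'yel': (np.float64(0.40835302906072973), np.float64(0.07447573468604825), np.float64(0.09348444143342095), np.int64(463))}
lever_knob [(array([ 0.496 , -0.126 ,  0.0999]), 0.64)]
stop_post [(array([ 0.4863, -0.1503,  0.1006]), 0.65)]
```

View pics/w6r.png

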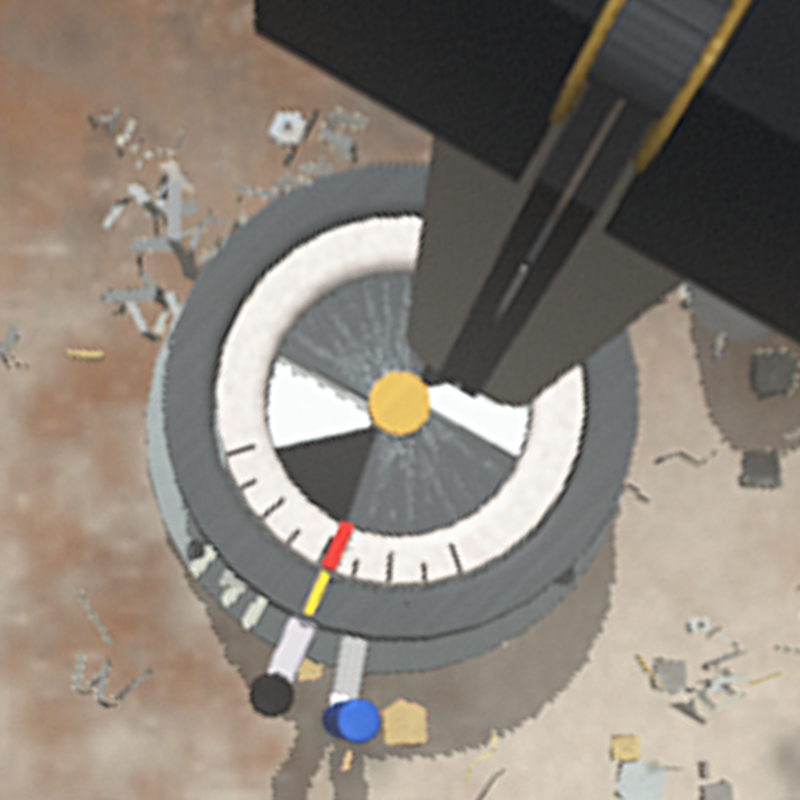

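View pics/w6.png

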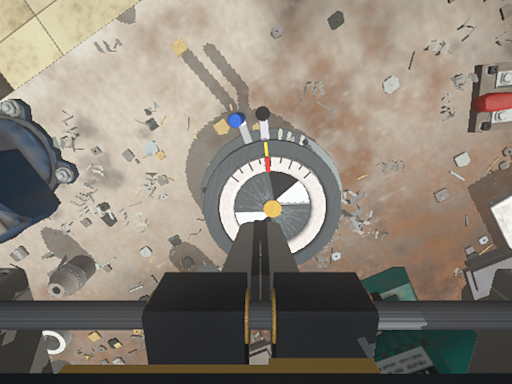

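The pointer is now within 0.002 rad of the mark. The post stands at (236,120) in the wrist picture, just right of the knob at (263,114). I'll measure the gap on the z=100 mm plane.

```bash
cat >> look.py <<'E'
def tops(fn,save=None):
    f=np.load('pics/'+fn+'.npz');p=cv2.imread('pics/'+fn)[:,:,::-1].copy()
    res=0.0002;half=0.045;c0=C+np.array([-0.12,0.03])
    im,W=rect(p,f['R'],f['p'],c0,0.1,half,res)
    if save: cv2.imwrite('pics/'+save,cv2.resize(im[:,:,::-1],None,fx=1.3,fy=1.3))
    return im,W
E
python3 - <<'E'
from look import *
im,W=tops('w6.png','w6t.png')
a=im.astype(int);r,g,b=a[...,0],a[...,1],a[...,2]
for nm,m in (('blueall',(b-r>60)),('bluetop',(b-r>60)&(b>170)),('black',a.max(-1)<62)):
    nl,lab,st,_=cv2.connectedComponentsWithStats(m.astype(np.uint8))
    k=1+st[1:,4].argmax();mm=(lab==k).astype(np.uint8)
    cnt=max(cv2.findContours(mm,cv2.RETR_EXTERNAL,cv2.CHAIN_APPROX_NONE)[0],key=cv2.contourArea)
    (x,y),rr=cv2.minEnclosingCircle(cnt)
    w=W[int(y),int(x)];v=w[:2]-C
    print(nm,mm.sum()*4e-8/(np.pi*.008**2),rr*.2,w.round(4),'r',np.hypot(*v).round(4),'phi',np.arctan2(v[1],-v[0]).round(4))
E
```

```text
blueall 0.9461761366813178 9.381023406982422 [ 0.4881 -0.1501  0.1   ] r 0.1299 phi 0.1874
bluetop 0.7951778844228822 7.54521713256836 [ 0.4885 -0.1521  0.1   ] r 0.1291 phi 0.1728
black 0.06167254044810945 6.139237976074219 [ 0.4941 -0.1229  0.1   ] r 0.132 phi 0.3999
```

View pics/w6t.png

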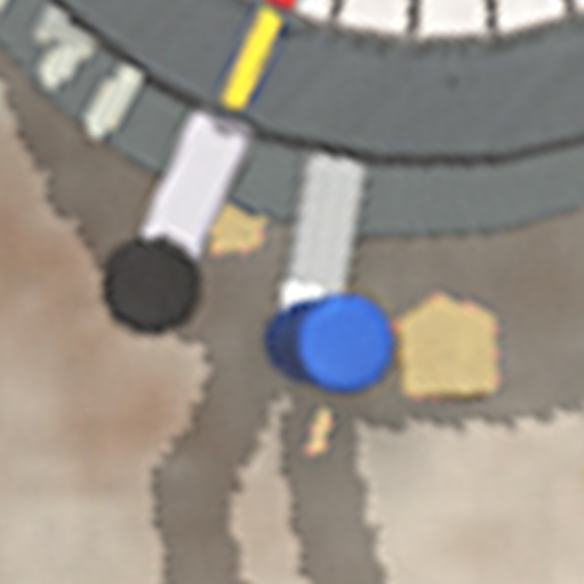

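The centres are 31 mm apart, or 0.240 rad, and they touch at 0.123 rad. I'll advance the post about 0.108 rad, which should leave a gap of roughly 1 mm.

```bash
python3 - <<'E'
from look import *
p,R=pose(-0.14,z=0.2);env.reach(p,R)
env.movel(pose(-0.14,z=.07)[0],rate=0.2)
for phi in (-0.05,0.02,0.06,0.088):
    env.movel(*pose(phi,z=.07),rate=0.05)
s=env.sense();print(s['t'],s['wrist_force'])
env.pause(.1)
env.movel(*pose(-0.02,z=.07),rate=0.1)
env.movel(pose(-0.06,z=0.2)[0],rate=0.25)
view('w7.png'); tops('w7.png','w7t.png')
E
```

```text
29.675 [ 0.2517465  -1.19902021 -0.3473429 ]
t 31.475 {'C': array([ 0.61578955, -0.17422796]), 'rfit': np.float64(0.07310212118069247), 'npts': 142, 'red': (np.float64(0.40617576943099876), np.float64(0.0528530042423379), np.float64(0.0732795635082951), np.int64(759)), 'yel': (np.float64(0.4077229008388971), np.float64(0.0746395708449665), np.float64(0.09334257955705243), np.int64(464))}
```

View pics/w7t.png

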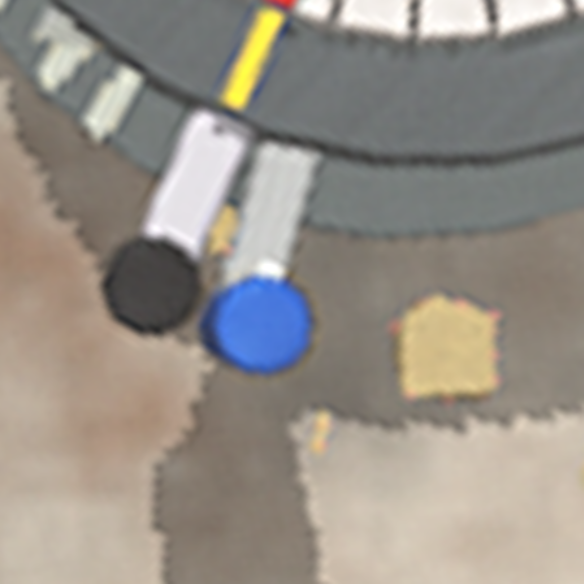

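View pics/w7r.png

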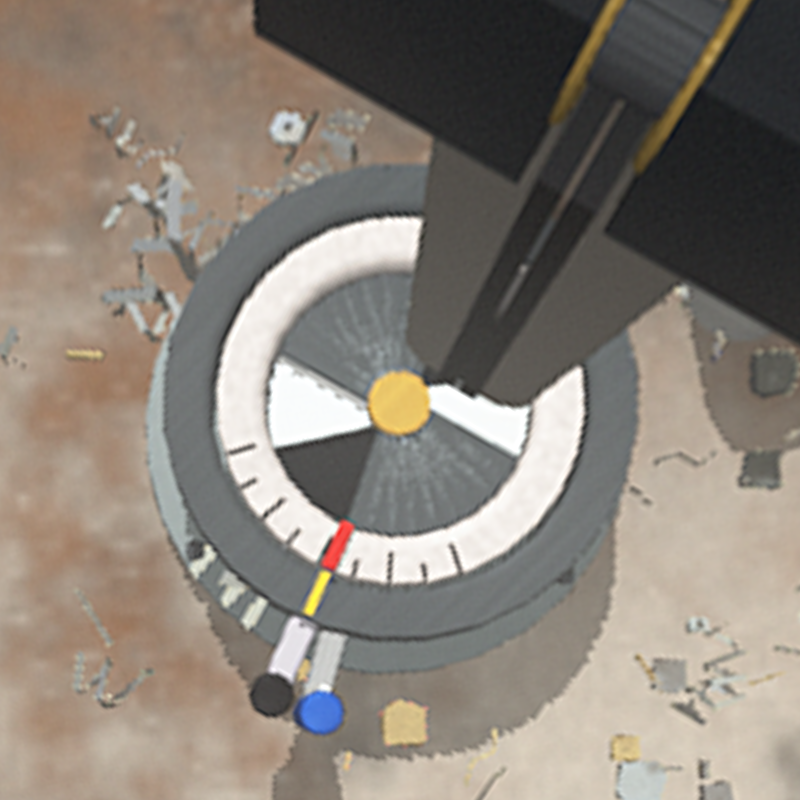

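The gap is about 2.5 mm (centres 18.5 mm apart) and the pointer hasn't moved. There's time for one gentle push of about 1.8 mm more to be safe.

```bash
python3 - <<'E'
from look import *
p,R=pose(-0.03,z=0.2);env.reach(p,R)
env.movel(pose(-0.03,z=.07)[0],rate=0.2)
for phi in (0.03,0.07,0.102):
    env.movel(*pose(phi,z=.07),rate=0.05)
env.pause(.1)
env.movel(*pose(0.0,z=.07),rate=0.1)
env.movel(pose(-0.04,z=0.2)[0],rate=0.25)
view('w8.png'); tops('w8.png','w8t.png')
E
```

```text
t 35.5083 {'C': array([ 0.61576626, -0.17419019]), 'rfit': np.float64(0.07310341348205086), 'npts': 142, 'red': (np.float64(0.40638195079039247), np.float64(0.05279126215003262), np.float64(0.07318870029785024), np.int64(757)), 'yel': (np.float64(0.4078546926588435), np.float64(0.07475828609487016), np.float64(0.09335090154754441), np.int64(465))}
```

View pics/w8t.png

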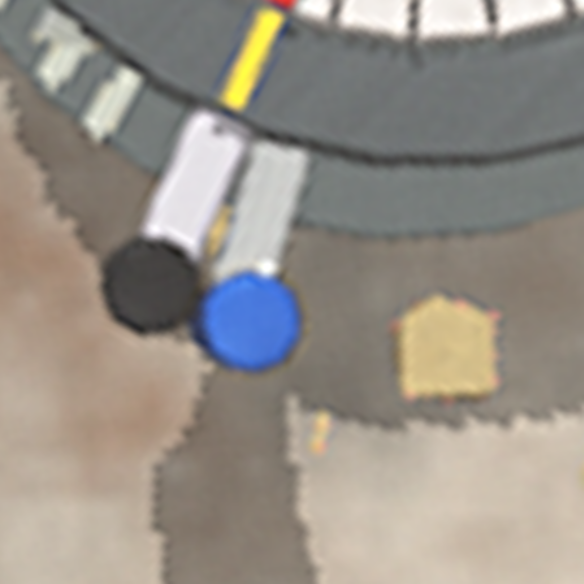

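View pics/w8.png

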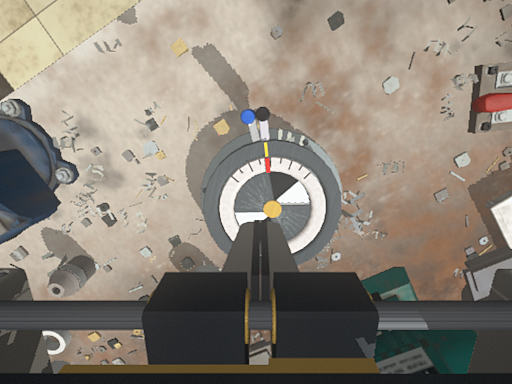

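The post top (248,117) is now about 0.5 mm from the knob (263,114), with their centres 16.4 mm apart. The pointer is 0.0015 rad from the mark and the arm is clear, so I'm handing in.

```bash
python3 - <<'E'
from look import *
print(env.sense()['t']); print(workorder.finish_job())
E
```

```text
35.5583
the job is handed in; nothing more can be done
None
```

The damper is set and the job was handed in at 35.6 s, with no verdict reported back. I pushed the lever to the red mark from its left with the shut fingers. It took a main push, a shorter one after a look, and a small nudge. I then pushed the blue post round from its right in three pushes, looking after each.

- **Pointer:** in the last wrist picture the yellow line was at 0.408 rad and the red mark at 0.406 rad. That is about 0.1 mm apart at the pointer, and the line did not move while the post was pushed.
- **Post and knob:** their centres measured about 16.4 mm apart, so the post is touching or about 0.5 mm short. The camera is only good to about 2 mm.
- **Arm and loose things:** the arm was about 0.24 m above the bench and clear at hand-in. I never gripped the knob or post, and the paths were planned clear of the loose things, though I took no final picture of all of them.

The networks found the mark poorly from the top and scene cameras, so I took the angles from the colours in the rectified wrist pictures instead. The white scale ring measured 73.1 mm against the given 74 mm, a 1% difference that does not affect the result.

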